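# Open the balance's counterweighted cover and tare

### The arm

A 6-joint arm with a two-finger parallel gripper is mounted at the origin on the work surface. World frame = base frame: x ahead of the robot, y to its left, z up, the work surface at z = 0. Lengths are in m, angles in degrees, forces in N, time in s.
With the tool pointing down it reaches from about 0.375 to 0.9 m from the base axis. Payload 3.1 kg.
Tool frame: the origin (TCP) lies midway between the tips of the shut fingers; the grasp point (between the pads) lies 19 mm behind it (arm.grip_point_offset is the distance from the TCP to the grasp point, in m); z points along the fingers, y is the line along which they close (so a half turn about z gives the same grasp; the last joint's range is limited). The gripper opens to 87 mm and grips with 3 to 60 N. Pads are 19 mm wide; open, the fingers measure 117 mm over their backs; the gripper's body (75 mm by 190 mm) begins 51 mm behind the grasp point.
Start: joints at [61.392, 30.224, 82.088, -0, 67.689, -10.227], TCP at [0.197, 0.593, 0.223] pointing down, gripper open.
Joint ranges: [-176.69, 176.69], [-43.24, 126.21], [12.49, 139.97], [-82, 262], [0, 151.66], [-163.58, 163.58]. Speed limits (degrees/s): [159.86, 159.86, 180, 180, 180, 180].

### API

Orientations are given as a 3x3 rotation matrix whose columns are the frame's x, y, z axes.
In Python, from bench import arm, capture, camera_info, job, spotter gives the robot as it stands. The module is installed in compiled form; this text tells all that it offers.
- The arm moves only by the tool servo_tool, never from a script. Its argument "plan" is one flat list of numbers, 6 for each row, row after row: the shift along the world's x, y, z in mm, then the turn, a rotation vector about the world's x, y, z in degrees. In form: [tx, ty, tz, rx, ry, rz, tx, ty, tz, rx, ry, rz, ...]. A call has 1 to 20 rows; each row shifts and turns the commanded pose from where the row before left it; what a row does not reach is not made up. A row lasts 1/12 s, in which the tool goes at most 41.7 mm and 7.16 degrees, less where a joint would pass 70% of its speed; a pose out of reach is approached as far as the arm can. A call with a gripper value outside its range is refused whole. "fingers" is the finger opening in mm, from 0 to 87, set as the call begins (left out, the last holds). The fingers move at their own pace and stop on an object; "force" is the grip in N (left out, the last holds). Time passes only in rows, so rows that do not move let the fingers close. It gives the time, the measured TCP pose, the force, the opening and the grip force at its end, in the units of the state.
- arm.get_state(): the state, without advancing time (a new reading comes with each control period).
- capture(name): name is "scene" or "top" or "wrist"; returns (picture, depth): 480x640x3 uint8, red, green, blue; 480x640 float32, m along the optical axis (not along the pixel's ray), 0 where there is no reading.
- camera_info(name): a dict with "mtx" (3x3 intrinsics, pixels), "R" (3x3) and "t" (3): a world point X has camera coordinates R X + t; the wrist camera has in their place "hand_eye" (4x4, takes a point from camera to tool coordinates, whose origin is the TCP and whose axes are the flange's). Camera axes: x right, y down, z forward; pixel columns grow to the right and rows downward; lengths in m; the calibration is good to about 2 mm. A picture is of the moment at which its call begins: read the wrist's pose just before it. camera_info takes no time and is no camera call.
- job.finish_job(): hands the job in; it is judged then, once.
Trained networks look in the newest picture that a camera, given by its name, has taken for a name from the list of things; names that differ only in an ending like _2 or _b are one class to them, and where a whole thing is asked for, a point or a joint stands for the part that bears it (a point fixed in the world has none). Each returns a list of dicts, best first, with "p" (0 to 1); they miss things now and then, are a little off and sometimes report something else, mostly with a low value. They report only what shows in the picture. A call takes as long as a camera call.
- spotter.look_for(camera, thing): "uv" ([column, row] in pixels, amid what is visible of it).
- spotter.trace(camera, thing): "region" (480x640 bool, what is visible of it) and "uv" ([column, row] in pixels, amid what is visible of it).
The state is a dict: "time_s": time; "joint_pos": joint angles; "qd": joint speeds; "joint_efforts": joint torques, N m; "position": TCP position; "eef_rot": TCP orientation; "force": force on the tool from outside, world axes, zero at the start; "torque": the same for the moment, N m; "width": finger opening in m; "grip_force": force on a finger pad.
Only numpy, scipy, OpenCV 4.12 (cv2) and the standard library are available. Lean on these libraries where they do the work, as an engineer would, in place of code of your own. Each camera call takes 0.05 s, during which the arm holds its last target. There are 200 camera calls.

### The job

Get the balance ready for weighing: push the front edge of its counterweighted draught cover up from below, past the balance point, so that it swings fully open and stays up by itself, then press the wide tare key down fully and let it come up again. Only touch and push with the fingers: do not take hold of the cover, do not press the tare key before the cover is open, do not press the round keys, and leave the bowl on the pan and everything else on the bench where it is.

Things in the scene. Friction and masses are not known exactly. Their poses are not given: they have to be found in the camera images.
- balance: White top-pan balance, fixed, 310 x 220 mm. Origin on the bench under it; x axis from its key front to its rear (-160 to 150 mm), z up. Key deck: x -160 to -60, top at 50 mm. Behind it the housing top is at 60 mm; steel pan 130 x 150 mm centred at x = 35 mm, top at 70 mm. Two 150 mm high posts at x = 130, y = +-104 mm carry the cover.
- cover (a joint): Angle of the clear draught cover over the pan, rad: 0 shut (level), grows as its front edge swings up and back to a stop at 1.66, just past upright. A steel counterweight bar (25 mm dia) above and behind the hinge: it falls shut below its balance point (about 0.78 rad) and falls open past it, damped. Pushing its front edge up takes about 1 to 4 N.
- cover_lip (a point): Middle of the underside of the cover's front edge (nearest the keys); turns with the cover. Cover: 192 mm wide, 190 mm from hinge axis to this edge, 13 mm thick there; aluminium frame (front strip 24 mm deep, side bars 12 mm wide) with a clear sheet between. Shut, this underside is 129 mm above the bench, 79 mm above the key deck; nothing stands under the front 40 mm of it.
- cover_hinge (a point): Middle of the cover's hinge axis (parallel to the balance's y), 135 mm above the bench, at x = 130 mm in the balance's frame.
- tare_top (a point): Middle of the top of the tare key: the wide bar key, 26 mm (x) x 64 mm (y), in the middle of the key deck, at x = -122 mm in the balance's frame, its top 60 mm above the bench (10 mm over the deck).
- tare_key (a joint): How far the tare key is pressed, m: 0 up, 0.005 fully down; sprung, 1.5 N to start, 4 N fully down. It comes up by itself.
- round_key_l (a joint): Small round key (18 mm dia, 9 mm over the deck) 82 mm to the +y side of the tare key; m pressed, travel 0.005, same spring. Not to be used.
- round_key_r (a joint): The same, on the -y side. Not to be used.
- bowl: Steel weighing bowl, 92 mm dia x 42 mm high, standing loose on the pan under the cover. Origin at its underside. To be left alone.
- amber_bottle: Bystander on the bench, loose: amber glass bottle with black cap, 52 dia x 115 mm. To be left alone.
- amber_jar: Bystander on the bench, loose: amber jar with black cap, 60 dia x 85 mm. To be left alone.
- white_jar: Bystander on the bench, loose: white ointment jar, 68 dia x 65 mm. To be left alone.
- jar_lid: Bystander on the bench, loose: loose white jar lid, 68 dia x 12 mm. To be left alone.
- spatula: Bystander on the bench, loose: spatula, 200 mm long, lying flat (origin near its middle). To be left alone.
- wash_bottle: Bystander on the bench, loose: white bottle with red cap, 68 dia x 165 mm. To be left alone.

How it is judged:
By the outcome, as a careful person would: the job done as asked, in the order asked, and still so for the second after the job is handed in, with the robot touching nothing.
It also fails if it takes over 48 s, if anything falls off the work surface, if the arm or the gripper's body presses on something with over 40 N, if the wrist force passes 120 N, or if a joint passes its speed limit or range.

## Working session

There is one attempt and no reset: what is moved stays moved. The work goes in short steps, Python scripts to look and compute and a tool call to move; the robot and the scene stay as the last step left them, time stands still between calls to the robot, and variables do not carry over. Pictures are saved under pics/ and viewed, at most 10 in all, crops included, and the job is handed in when it is done.

Besides the shell and the picture viewer there is one more tool, called after "Call:" as a command line: name --argument value ..., lists and objects as JSON in quotes. servo_tool: Moves the arm, as the interface text tells. Its arguments: {"type":"object","properties":{"plan":{"type":"array"},"fingers":{"type":"number"},"force":{"type":"number"}},"required":["plan"]}

```bash
mkdir -p pics; cat > h.py <<'E'
import numpy as np, cv2
from bench import arm, capture, camera_info, job, spotter
def world(cam,uv,d):
    c=camera_info(cam); K=np.array(c["mtx"]); R=np.array(c["R"]); t=np.array(c["t"]).ravel()
    uv=np.atleast_2d(uv).astype(float); d=np.atleast_1d(d)
    p=np.c_[(uv-K[:2,2])/[K[0,0],K[1,1]],np.ones(len(uv))]*d[:,None]
    return (p-t)@R
def region(cam,depth,m):
    v,u=np.nonzero(m&(depth>0)); return world(cam,np.c_[u,v],depth[v,u])
E
cat > a.py <<'E'
from h import *
np.set_printoptions(precision=4,suppress=True)
for cam in ("scene","top"):
    im,d=capture(cam); cv2.imwrite(f"pics/{cam}0.png",im[:,:,::-1])
    print(cam, "campos", -np.array(camera_info(cam)["R"]).T@np.array(camera_info(cam)["t"]).ravel())
    for n in ("tare_key","round_key_l","cover","bowl","balance","amber_bottle","amber_jar","white_jar","wash_bottle"):
        for r in spotter.trace(cam,n)[:2]:
            P=region(cam,d,r["region"])
            if len(P): print(n,round(r["p"],2),np.round(r["uv"]),len(P),np.median(P,0),np.percentile(P,3,0),np.percentile(P,97,0))
print(arm.get_state()["eef_rot"],arm.get_state()["time_s"])
E
python3 a.py
```

```text
scene campos [1.4866 0.406  0.9722]
tare_key 0.58 [319. 263.] 300 [0.5785 0.0268 0.0601] [0.5449 0.0124 0.0503] [0.6057 0.0381 0.0641]
tare_key 0.35 [335. 242.] 51 [0.4955 0.029  0.0583] [0.4836 0.022  0.0525] [0.5015 0.0361 0.0632]
cover 0.24 [190. 186.] 875 [ 0.4963 -0.3395  0.1058] [ 0.4692 -0.3666  0.0171] [ 0.5148 -0.3184  0.1666]
balance 0.68 [268. 248.] 14314 [ 0.6081 -0.0882  0.0689] [ 0.476  -0.246   0.0281] [0.6799 0.0598 0.1921]
amber_bottle 0.97 [233. 296.] 1063 [ 0.7418 -0.1038  0.0643] [ 0.714  -0.132   0.0049] [ 0.7545 -0.0871  0.1157]
amber_jar 0.65 [272. 314.] 1286 [ 0.7473 -0.008   0.0593] [ 0.6835 -0.0399  0.0041] [0.7614 0.0134 0.0881]
amber_jar 0.57 [267. 247.] 14292 [ 0.6086 -0.0886  0.0686] [ 0.4768 -0.2463  0.0272] [0.68   0.0597 0.1924]
white_jar 0.93 [162. 241.] 949 [ 0.6287 -0.3421  0.0475] [ 0.5928 -0.376   0.0075] [ 0.647  -0.3216  0.0684]
wash_bottle 0.56 [190. 192.] 962 [ 0.4974 -0.3401  0.1047] [ 0.4707 -0.3726  0.0127] [ 0.5156 -0.3182  0.1664]
wash_bottle 0.48 [266. 244.] 14840 [ 0.6071 -0.0916  0.067 ] [ 0.4713 -0.2526  0.018 ] [0.6803 0.0595 0.1921
[... 486 characters left out ...]
.1055  0.1405] [ 0.4662 -0.2576  0.0471] [0.6656 0.0484 0.1957]
amber_bottle 0.75 [411. 161.] 848 [ 0.7193 -0.1083  0.0786] [ 0.7036 -0.1338  0.0175] [ 0.744  -0.0909  0.1157]
amber_jar 0.67 [356. 159.] 1032 [ 0.7224 -0.0164  0.0833] [ 0.7032 -0.0421  0.0177] [0.7534 0.0079 0.0868]
white_jar 0.73 [540. 226.] 967 [ 0.6118 -0.3549  0.0646] [ 0.5847 -0.3826  0.0339] [ 0.6424 -0.3321  0.0675]
wash_bottle 0.86 [552. 295.] 1864 [ 0.4821 -0.3405  0.1138] [ 0.4541 -0.3658  0.0454] [ 0.5128 -0.3227  0.1661]
wash_bottle 0.63 [538. 223.] 940 [ 0.6127 -0.3542  0.0647] [ 0.5847 -0.3823  0.0356] [ 0.6411 -0.3319  0.0675]
[[-0.949   0.3153  0.    ]
 [ 0.3153  0.949   0.    ]
 [ 0.      0.     -1.    ]] 1.0
```

View pics/top0.png

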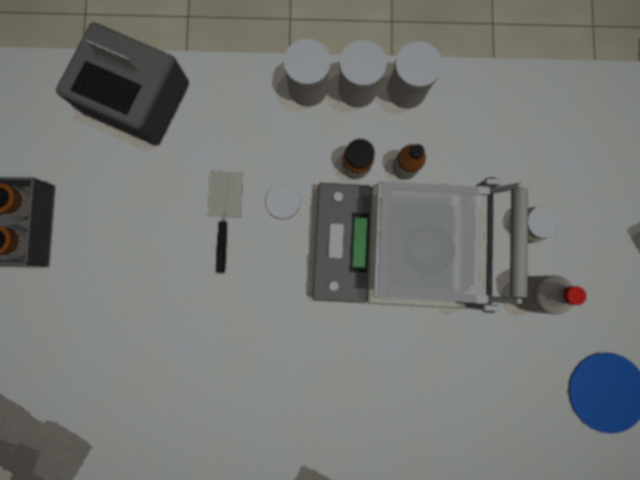

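View pics/scene0.png

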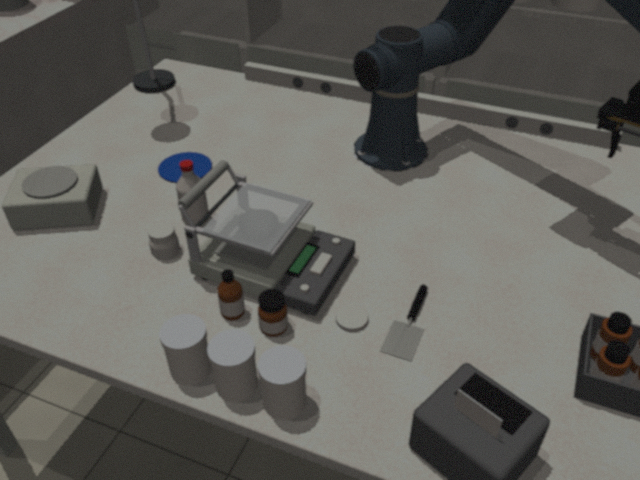

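```bash
cat > b.py <<'E'
from h import *
np.set_printoptions(precision=4,suppress=True)
im,d=capture("top")
r=spotter.trace("top","cover")[0]; P=region("top",d,r["region"])
Q=P[(P[:,2]>.13)&(P[:,2]<.15)]
print(cv2.minAreaRect((Q[:,:2]*1000).astype(np.float32)), np.median(Q[:,2]))
print(cv2.boxPoints(cv2.minAreaRect((Q[:,:2]*1000).astype(np.float32))))
ks=[]
for n in ("tare_key","round_key_l"):
    for r in spotter.trace("top",n)[:2]:
        P=region("top",d,r["region"]); P=P[P[:,2]>.056]
        print(n,r["p"],cv2.minAreaRect((P[:,:2]*1000).astype(np.float32)),P.mean(0))
E
python3 b.py
```

```text
((567.4456787109375, -137.810546875), (195.6219024658203, 195.8925323486328), 87.80447387695312) 0.14152905199846771
[[ 465.8242 -231.7974]
 [ 661.5729 -239.302 ]
 [ 669.0671  -43.8237]
 [ 473.3184  -36.3191]]
tare_key 0.89 ((574.0944213867188, 21.394474029541016), (25.649620056152344, 63.2855224609375), 87.66785430908203) [0.5735 0.0212 0.0594]
round_key_l 0.44 ((492.4127197265625, 24.51962661743164), (14.34674072265625, 16.350866317749023), 0.8645394444465637) [0.4926 0.0242 0.0587]
```

The pictures show the balance with its keys towards world +y and its rear towards -y. In the top view the tare key is at (338,242), the shut cover spans columns 375–490, and its front edge is near column 375. The fits agree with the given sizes: lip at about (0.571, -0.040, 0.129), tare top at (0.574, 0.021, 0.060), yaw about 2°. I'll check where the wrist camera sits before tilting the tool.

```bash
python3 -c "
from h import *
print(np.round(camera_info('wrist')['hand_eye'],3))"
```

```text
[[ 0.002 -0.96  -0.279  0.076]
 [ 1.     0.002  0.001  0.001]
 [-0.    -0.279  0.96  -0.161]
 [ 0.     0.     0.     1.   ]]
```

Call:
servo_tool --plan '[20,-27,1,0,0,-4,20,-27,1,0,0,-4,20,-27,1,0,0,-4,20,-27,1,0,0,-4,20,-27,1,0,0,-4,20,-27,1,0,0,-4,20,-27,1,0,0,-4,20,-27,1,0,0,-4,20,-27,1,0,0,-4,20,-27,1,0,0,-4,20,-27,1,0,0,-4,20,-27,1,0,0,-4,20,-27,1,0,0,-4,20,-27,1,0,0,-4,20,-27,1,0,0,-4,20,-27,1,0,0,-4,20,-27,1,0,0,-4,20,-27,1,0,0,-4]' --fingers 0

```text
time_s: 2.7
position: [0.5579, 0.1056, 0.2408]
eef_rot: [[0.01, 1.0, 0.0], [1.0, -0.01, 0.0], [0.0, 0.0, -1.0]]
force: [0.3, 1.2, 0.4]
width: 0.0004
grip_force: 0.0
```

Call:
servo_tool --plan '[1.5,0,-5,-6.9,0,0,1.5,0,-5,-6.9,0,0,1.5,0,-5,-6.9,0,0,1.5,0,-5,-6.9,0,0,1.5,0,-5,-6.9,0,0,1.5,0,-5,-6.9,0,0,1.5,0,-5,-6.9,0,0,1.5,0,-5,-6.9,0,0,0,0,0,0,0,0]'

```text
time_s: 3.45
position: [0.5671, 0.1094, 0.1939]
eef_rot: [[-0.004, 1.0, -0.003], [0.568, 0.0, -0.823], [-0.823, -0.005, -0.568]]
force: [-0.5, 0.3, -0.4]
width: 0.0006
grip_force: 0.0
```

```bash
python3 -c "
from h import *
s=arm.get_state();print(np.round(s['joint_pos'],1),np.round(s['force'],2),s['position'])
im,d=capture('scene');cv2.imwrite('pics/s1.png',cv2.resize(im[80:360,120:500,::-1],None,fx=2,fy=2))"
```

```text
[ 22.9  44.9  81.3 -49.4  85.7  41.6] [-0.51  0.3  -0.41] [0.56713696 0.10938992 0.19393526]
```

View pics/s1.png

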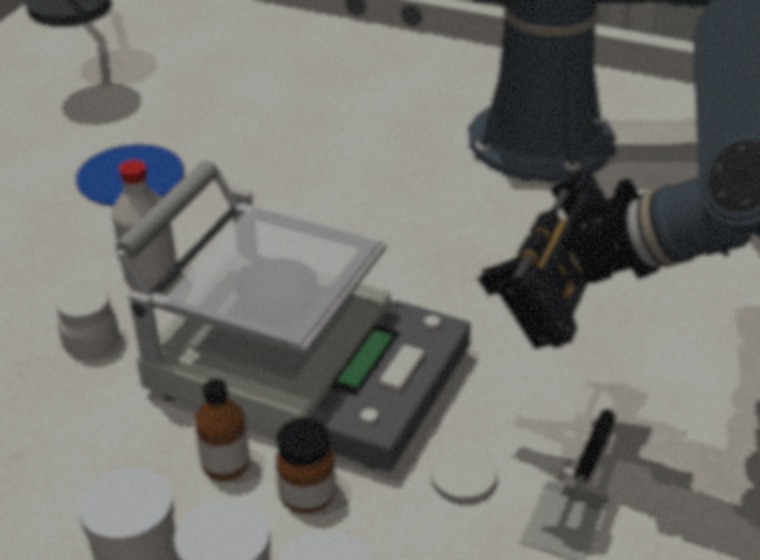

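The picture shows the gripper tilted with its fingers shut, in front of and clear of the balance, the cover still shut. Now I go down to key-front height and in under the lip.

Call:
servo_tool --plan '[0.5,-11,-13,0,0,0,0.5,-11,-13,0,0,0,0.5,-11,-13,0,0,0,0.5,-11,-13,0,0,0,0.5,-11,-13,0,0,0,0.5,-11,-13,0,0,0,0.5,-11,-13,0,0,0,0.5,-11,-13,0,0,0,0,0,0,0,0,0,0,0,0,0,0,0]'

```text
time_s: 4.33
position: [0.5734, 0.0179, 0.0981]
eef_rot: [[0.01, 1.0, -0.001], [0.572, -0.007, -0.82], [-0.82, 0.007, -0.572]]
force: [0.4, 0.2, 0.2]
width: 0.0003
grip_force: 0.0
```

Call:
servo_tool --plan '[0,-10,0,0,0,0,0,-10,0,0,0,0,0,-10,0,0,0,0,0,-10,0,0,0,0,0,-10,0,0,0,0,0,-10,0,0,0,0,0,-10,0,0,0,0,0,-10,0,0,0,0,0,-5,0,0,0,0,0,0,0,0,0,0]'

```text
time_s: 5.17
position: [0.5727, -0.0671, 0.0963]
eef_rot: [[0.007, 1.0, -0.002], [0.571, -0.005, -0.821], [-0.821, 0.005, -0.571]]
force: [-0.3, -0.4, -0.3]
width: 0.0007
grip_force: 0.0
```

```bash
python3 -c "
from h import *
s=arm.get_state();print(np.round(s['joint_pos'],1),np.round(s['force'],2),s['position'])
im,d=capture('scene');cv2.imwrite('pics/s2.png',cv2.resize(im[120:320,160:420,::-1],None,fx=3,fy=3)[:600,:800])"
```

```text
[  7.1  49.9  93.5 -62.5  66.6  50.2] [-0.31 -0.42 -0.33] [ 0.57270766 -0.06714239  0.0962888 ]
```

View pics/s2.png

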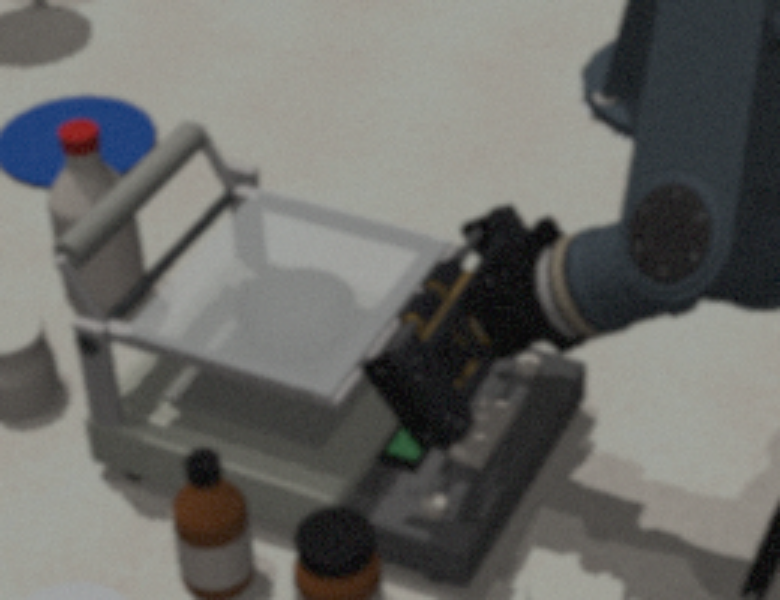

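The scene picture shows the shut fingers just under the middle of the front strip (lip near (370,370) in the crop), with the gripper body in front of the edge and above the keys. Now I push up along the arc.

Call:
servo_tool --plan '[0,0,6,0,0,0,0,0,6,0,0,0,0,-1,8,0,0,0,0,-1,8,0,0,0,0,-1,8,0,0,0,0,-1,8,0,0,0,0,-2,8,0,0,0,0,-2,8,0,0,0,0,-2,8,0,0,0]'

```text
time_s: 5.97
position: [0.573, -0.0764, 0.1658]
eef_rot: [[0.007, 1.0, -0.0], [0.57, -0.004, -0.822], [-0.822, 0.006, -0.57]]
force: [-1.0, 0.3, -1.4]
width: 0.0004
grip_force: 0.7
```

Call:
servo_tool --plan '[0,-3,7,0,0,0,0,-3,7,0,0,0,0,-3,7,0,0,0,0,-3,7,0,0,0,0,-3,7,0,0,0,0,-3,7,0,0,0,0,-3,7,0,0,0]'

```text
time_s: 6.55
position: [0.5731, -0.0974, 0.2142]
eef_rot: [[0.007, 1.0, -0.0], [0.571, -0.004, -0.821], [-0.821, 0.005, -0.571]]
force: [0.4, -0.8, -1.1]
width: 0.0003
grip_force: 0.4
```

```bash
python3 -c "
from h import *
s=arm.get_state();print(np.round(s['joint_pos'],1),np.round(s['force'],2),s['position'])
im,d=capture('scene');cv2.imwrite('pics/s3.png',cv2.resize(im[90:310,160:420,::-1],None,fx=2.7,fy=2.7))"
```

```text
[  4.2  38.5  93.2 -60.4  70.5  38.2] [ 0.41 -0.77 -1.12] [ 0.57307672 -0.09742032  0.2142464 ]
```

View pics/s3.png

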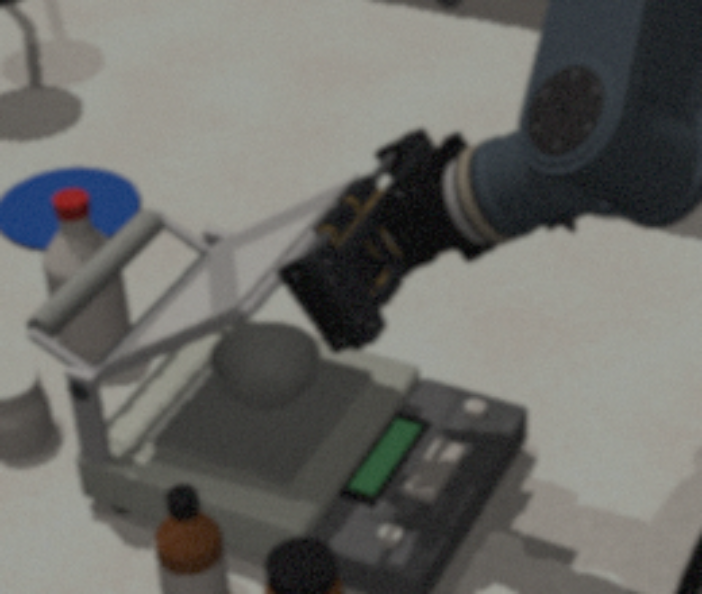

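The picture shows the cover lifted to about 35–40° on the fingers, with the bowl still on the pan. I'll keep going past the balance point.

Call:
servo_tool --plan '[0,-3,6,0,0,0,0,-3,6,0,0,0,0,-3,6,0,0,0,0,-4,6,0,0,0,0,-4,6,0,0,0,0,-4,6,0,0,0,0,-5,6,0,0,0,0,-6,6,0,0,0,0,-6,5,0,0,0,0,-6,4,0,0,0,0,0,0,0,0,0,0,0,0,0,0,0]'

```text
time_s: 7.6
position: [0.5729, -0.1414, 0.2707]
eef_rot: [[0.008, 1.0, -0.001], [0.571, -0.005, -0.821], [-0.821, 0.006, -0.571]]
force: [0.0, -1.1, -0.5]
width: 0.0006
grip_force: 0.0
```

Call:
servo_tool --plan '[0,0,0,0,0,0,0,0,0,0,0,0,0,0,0,0,0,0,0,0,0,0,0,0,0,0,0,0,0,0,0,0,0,0,0,0,0,0,0,0,0,0,0,0,0,0,0,0,0,0,0,0,0,0,0,0,0,0,0,0,0,0,0,0,0,0,0,0,0,0,0,0]'

```text
time_s: 8.6
position: [0.573, -0.1409, 0.2706]
eef_rot: [[0.007, 1.0, -0.0], [0.571, -0.004, -0.821], [-0.821, 0.005, -0.571]]
force: [-0.2, -0.7, 0.5]
width: 0.0006
grip_force: 0.0
```

```bash
python3 -c "
from h import *
s=arm.get_state();print(np.round(s['joint_pos'],1),np.round(s['force'],2),s['position'])
im,d=capture('scene');cv2.imwrite('pics/s4.png',cv2.resize(im[60:310,140:420,::-1],None,fx=2.4,fy=2.4))"
```

```text
[ -0.1  33.2  92.6 -60.6  70.4  30.9] [-0.16 -0.73  0.53] [ 0.57303206 -0.14091501  0.27055668]
```

View pics/s4.png

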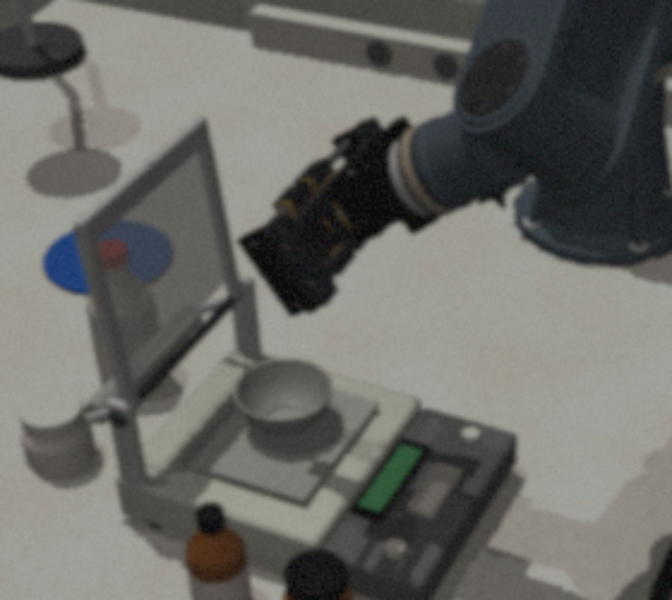

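The picture shows the cover standing upright and clear of the fingers, with the bowl on the pan. Next I retreat over the tare key with the tool turned to point down.

Call:
servo_tool --plan '[0,20,0,6.9,0,0,0,20,0,6.9,0,0,0,20,0,6.9,0,0,0,20,0,6.9,0,0,0,20,0,6.9,0,0,0,20,0,6.9,0,0,0,20,0,6.9,0,0,0,22,0,6.9,0,0,0,0,-17,0,0,0,0,0,-17,0,0,0,0,0,-17,0,0,0,0,0,-17,0,0,0,0,0,-17,0,0,0,0,0,-17,0,0,0,0,0,-17,0,0,0,0,0,-17,0,0,0,0,0,-17,0,0,0,0,0,-17,0,0,0,0,0,0,0,0,0,0,0,0,0,0,0]'

```text
time_s: 10.32
position: [0.5723, 0.0211, 0.0999]
eef_rot: [[0.007, 1.0, -0.002], [1.0, -0.007, 0.0], [0.0, -0.002, -1.0]]
force: [-0.2, 0.2, 0.1]
width: 0.0003
grip_force: 0.0
```

```bash
python3 -c "
from h import *
s=arm.get_state();print(np.round(s['joint_pos'],1),np.round(s['force'],2),s['position'])
im,d=capture('scene')
for r in spotter.trace('scene','tare_key')[:1]: print(r['p'],np.median(region('scene',d,r['region']),0))"
```

```text
[-9.1 35.9 95.6 -0.  48.6 -8.7] [-0.23  0.21  0.1 ] [0.57234744 0.02111513 0.09990979]
0.66 [0.57902291 0.02734399 0.06018018]
```

Call:
servo_tool --plan '[0,0,-9,0,0,0,0,0,-9,0,0,0,0,0,-9,0,0,0,0,0,-9,0,0,0,0,0,-2,0,0,0,0,0,-2,0,0,0,0,0,-2,0,0,0,0,0,0,0,0,0,0,0,0,0,0,0]'

```text
time_s: 11.17
position: [0.5728, 0.0212, 0.0587]
eef_rot: [[0.007, 1.0, -0.001], [1.0, -0.007, 0.0], [0.0, -0.001, -1.0]]
force: [-1.2, 0.8, 2.8]
width: 0.0007
grip_force: 1.1
```

Call:
servo_tool --plan '[0,0,-1,0,0,0,0,0,-1,0,0,0,0,0,0,0,0,0,0,0,0,0,0,0]'

```text
time_s: 11.5
position: [0.5731, 0.0211, 0.0568]
eef_rot: [[0.007, 1.0, 0.0], [1.0, -0.007, 0.0], [0.0, 0.0, -1.0]]
force: [-2.4, 0.6, 2.4]
width: 0.0005
grip_force: 1.6
```

Call:
servo_tool --plan '[0,0,-1,0,0,0,0,0,-1,0,0,0,0,0,0,0,0,0,0,0,0,0,0,0]'

```text
time_s: 11.83
position: [0.5731, 0.0211, 0.0554]
eef_rot: [[0.007, 1.0, 0.0], [1.0, -0.007, -0.0], [-0.0, 0.0, -1.0]]
force: [-2.7, 0.1, 8.4]
width: 0.0003
grip_force: 4.2
```

Call:
servo_tool --plan '[0,0,-1,0,0,0,0,0,0,0,0,0,0,0,0,0,0,0]'

```text
time_s: 12.08
position: [0.5732, 0.0211, 0.0553]
eef_rot: [[0.006, 1.0, 0.001], [1.0, -0.006, -0.0], [-0.0, 0.001, -1.0]]
force: [-4.6, 1.1, 13.9]
width: 0.0004
grip_force: 7.1
```

The stop is clear: the height holds at 55.3 mm while the force climbs to 14 N, so the key is fully down. I'll lift off and retreat.

Call:
servo_tool --plan '[0,0,3,0,0,0,0,0,5,0,0,0,0,0,10,0,0,0,0,0,20,0,0,0,0,0,20,0,0,0,0,0,20,0,0,0,0,0,20,0,0,0,0,0,20,0,0,0,0,25,20,0,0,0,0,25,20,0,0,0,0,25,0,0,0,0,0,25,0,0,0,0,0,25,0,0,0,0,0,25,0,0,0,0,0,0,0,0,0,0,0,0,0,0,0,0,0,0,0,0,0,0]'

```text
time_s: 13.5
position: [0.5732, 0.1707, 0.2116]
eef_rot: [[0.006, 1.0, 0.0], [1.0, -0.006, -0.001], [-0.001, 0.0, -1.0]]
force: [-0.2, -0.2, -0.5]
width: 0.0004
grip_force: 0.0
```

```bash
python3 -c "
from h import *
s=arm.get_state();print(np.round(s['force'],2),s['position'],s['time_s'])
im,d=capture('scene');cv2.imwrite('pics/s5.png',cv2.resize(im[60:340,120:420,::-1],None,fx=2.1,fy=2.1))
im,d=capture('top')
for n in ('tare_key','round_key_l'):
  for r in spotter.trace('top',n)[:2]: print(n,r['p'],np.median(region('top',d,r['region']),0))"
```

```text
[-0.19 -0.19 -0.47] [0.57318189 0.17074855 0.2116384 ] 13.5
tare_key 0.77 [0.57559694 0.02132261 0.05925445]
tare_key 0.34 [ 0.72212239 -0.01653121  0.08330252]
round_key_l 0.63 [0.65557272 0.01831428 0.0575211 ]
```

View pics/s5.png

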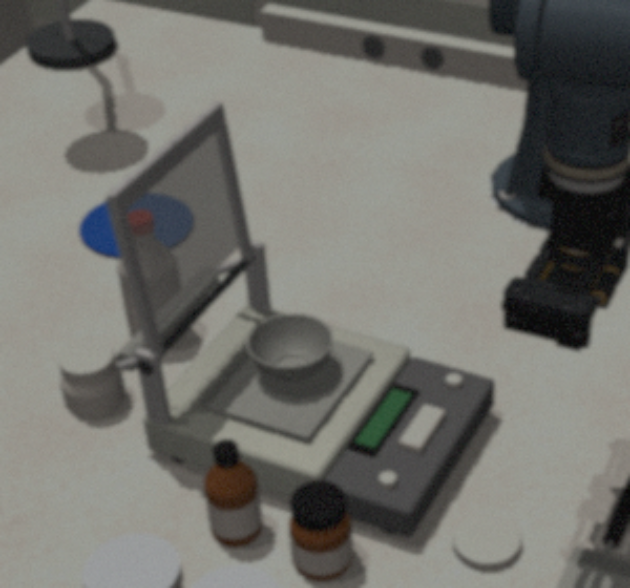

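The picture shows the cover fully open, the tare key up (59 mm, as before), the bowl on the pan and the arm clear.

```bash
python3 -c "
from bench import job
print(job.finish_job())"
```

```text
the job is handed in; nothing more can be done
None
```

The job is handed in: the cover is fully open and staying up by itself, the tare key was pressed to its stop and is back up, the bowl is still on the pan, and the arm is clear of everything, at about 13.6 s of the 48 s allowed.

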